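# Show the honey jar's lid to the bench camera

## Task

Lift the white lid off the blue honey jar on the banding wheel and show its underside to the bench camera: hold it in the air about 14 cm in front of the lens, centred on and square to the lens, with the dipper notch uppermost (top of the picture). Finish while still holding it there, steady, for the photograph; leave the jar standing on the wheel and do not knock the camera or the other things on the table.

Things in the scene. Friction and masses are not known exactly. Their poses are not given: they have to be found in the camera images.
- lid: White ceramic lid, about 140 g: disc 92 mm wide, 7 mm thick, upright round knob on top 24 mm wide, 26 mm tall (z = 7 to 33 mm), locating ring below 66 mm wide that hangs 8 mm into the jar's mouth with 3 mm play. A dipper notch 18 mm wide cuts from the rim to 27 mm from the centre. Starts at any turn. Origin: centre of the disc's underside, level with the jar's rim. z: to the knob; x: to the notch.
- lid_knob (a point): Centre of the top of the lid's knob, 33 mm above the lid's origin along its z.
- lid_notch (a point): Middle of the dipper notch, 36 mm from the lid's origin along its x.
- jar: Blue glazed honey jar, loose, about 360 g, 80 mm tall without the lid, 91 mm across the belly, mouth about 74 mm across, wall 6 mm. It stands on the banding wheel. Origin: centre of its foot, z up.
- wheel: Banding wheel (potter's small turntable) fixed to the table: dark cast foot and a grey round head, 180 mm across, that turns freely; its top is 66 mm above the table. Origin: centre of the foot on the table. The wheel and the camera may change sides from one start to another.
- camera_stand: Fixed stand of the bench camera: dark steel plate 170 x 110 x 12 mm, on it a yoke with the camera's tilt axis 100 mm above the table, 110 mm behind the plate's front edge. Origin: middle of the front edge, on the table; the camera faces -x, roughly to the robot. The black camera, 118 mm wide, with its 88 mm ring light, is at most 185 mm high and stays at its tilt. Wheel and camera may swap sides.
- lens (a point): Centre of the front of the camera's lens (52 mm black barrel in a white ring light), 55 mm ahead of the tilt axis. Axes: the camera looks along -x, which rises 51 to 63 degrees towards the robot; z is the top of the picture; y is level. The lid well shown: its origin at x = -140 mm, y = z = 0 here, its z (knob) along -x, its x (notch) along +z.
- rolling_pin: Loose wooden rolling pin, 400 mm long, 50 mm across, lying; bystander. Origin: under its middle, on the table; x along it.
- paddle: Loose wooden paddle lying flat, about 350 mm long, 72 mm wide, 14 mm thick; bystander. Origin near its middle, on the table; x towards the blade.
- rib: Loose half-round wooden rib, 90 mm x 45 mm, 6 mm thick, lying flat; bystander. Origin: middle of its straight edge, underside.
- brown_jar: Closed brown lidded jar, 91 mm across, 113 mm tall with its knob; bystander. Origin: centre of its foot.
- bowl: White ceramic bowl, 136 mm across, 60 mm tall; bystander. Origin: centre of its foot.
Things that resemble listed ones, but are neither listed nor needed, are in the scene too. Leave any orange look-alike of the camera_stand alone.

How it is judged:
By the outcome, as a careful person would: the job done as asked, in the order asked, and still so for the second after the job is handed in, while the arm keeps its last pose, push and grip.
It also fails if it takes over 35 s, if anything falls off the work surface, if the arm or the gripper's body presses on something with over 40 N, if the wrist force passes 120 N, or if a joint passes its speed limit or range.

## Robot

A 6-joint arm with a two-finger parallel gripper is mounted at the origin on the work surface. World frame = base frame: x ahead of the robot, y to its left, z up, the work surface at z = 0. Lengths are in m, angles in degrees, forces in N, time in s.
With the tool pointing down it reaches from about 0.4 to 0.925 m from the base axis. Payload 12.5 kg.
Tool frame: the origin (TCP) lies on the mounting face of the last link; the fingertips stand 190 mm ahead of it and the grasp point (between the pads) lies 171 mm ahead of it; z points along the fingers, y is the line along which they close (so a half turn about z gives the same grasp; the last joint's range is limited). The gripper opens to 95 mm and grips with 3 to 60 N. Pads are 20 mm wide; open, the fingers measure 119 mm over their backs; the gripper's body (75 mm by 180 mm) begins 59 mm behind the grasp point.
Start: joints at [-77.613, 28.126, 89.318, -0, 62.55, -6.05], TCP at [0.198, -0.593, 0.405] pointing down, gripper open.
Joint ranges: [-177.58, 177.58], [-47.91, 125.51], [2.72, 160], [-65.01, 245.01], [3.68, 167.84], [-153.87, 153.87]. Speed limits (degrees/s): [127.2, 127.2, 159.86, 180, 180, 180].

## Interface

Orientations are given as [roll, pitch, yaw] about the fixed x, y, z axes, in that order (R = Rz(yaw) Ry(pitch) Rx(roll)).
In Python, from workcell import * gives the robot as it stands.
- The arm moves only by the shell command python3 -m jog 'ROWS' [OPENING] [FORCE]. ROWS is JSON, a list of rows, each a list of 6 numbers: the shift along the world's x, y, z in mm, then the turn, a rotation vector about the world's x, y, z in degrees. A call has 1 to 20 rows; each row is the pose to reach, as a shift and turn from the pose commanded when the call began; what a row does not reach only later rows make up. A row lasts 1/12 s, in which the tool goes at most 41.7 mm and 7.16 degrees, less where a joint would pass 70% of its speed; a pose out of reach is approached as far as the arm can. A call with a gripper value outside its range is refused whole. OPENING is the finger opening in mm, from 0 to 95.1, set as the call begins (- or left out, the last holds). The fingers move at their own pace and stop on an object; FORCE is the grip in N (left out, the last holds). Time passes only in rows, so rows that repeat a pose let the fingers close. It gives the time, the measured TCP pose, the force, the opening and the grip force at its end, in the units of the state.
- state(): the state, without advancing time (a new reading comes with each control period).
- read_camera(name): name is "scene" or "top"; returns a dict with "color" (420x560x3 uint8, red, green, blue), "intrinsics" (3x3 intrinsics, pixels), "world_from_camera" (4x4, takes a point from camera to world coordinates). Camera axes: x right, y down, z forward; pixel columns grow to the right and rows downward; lengths in m; the calibration is good to about 2 mm. A picture is of the moment at which its call begins. There is no depth.
- sign_off(): hands the job in; it is judged then, once.
The state is a dict: "time_s": time; "joint_positions": joint angles; "dq": joint speeds; "joint_torque": joint torques, N m; "tool_pos": TCP position; "orientation": TCP orientation; "contact_force": force on the tool from outside, world axes, zero at the start; "torque": the same for the moment, N m; "gripper_width": finger opening in m; "gripper_force": force on a finger pad.
Only numpy, scipy, OpenCV 4.12 (cv2) and the standard library are available. Lean on these libraries where they do the work, as an engineer would, in place of code of your own. Each camera call takes 0.05 s, during which the arm holds its last target. There are 200 camera calls.

## Working session

There is one attempt and no reset: what is moved stays moved. The work goes in short steps, Python scripts to look and compute and a shell command to move; the robot and the scene stay as the last step left them, time stands still between calls to the robot, and variables do not carry over. Pictures are saved under pics/ and viewed, at most 10 in all, crops included, and the job is handed in when it is done.

```bash
ls; mkdir -p pics; python3 - <<'E'
from workcell import *
import cv2,numpy as np
np.set_printoptions(precision=4,suppress=True)
for n in("scene","top"):
    c=read_camera(n);cv2.imwrite(f"pics/{n}0.png",c["color"][...,::-1]);print(n,c["intrinsics"],c["world_from_camera"])
    np.savez(f"{n}0.npz",**c)
print(state())
E
```

```text
pics
scene [[420.7081   0.     284.5613]
 [  0.     420.7081 203.5064]
 [  0.       0.       1.    ]] [[-0.2277  0.7939 -0.5638  1.289 ]
 [ 0.9737  0.1919 -0.123   0.312 ]
 [ 0.0105 -0.577  -0.8167  1.3178]
 [ 0.      0.      0.      1.    ]]
top [[512.9211   0.     288.0031]
 [  0.     512.9211 204.533 ]
 [  0.       0.       1.    ]] [[-0.0046 -0.995   0.1002  0.3098]
 [-1.      0.0048  0.0016  0.1128]
 [-0.0021 -0.1002 -0.995   1.7425]
 [ 0.      0.      0.      1.    ]]
{'time_s': 0.1, 'joint_positions': array([-77.6124,  28.1602,  89.3451,   0.0004,  62.5502,  -6.0503]), 'dq': array([-0.1106, -0.0169, -0.2185,  0.003 ,  0.0708,  0.15  ]), 'joint_torque': array([  0.0015, -61.3622, -25.8605,   0.0694,   0.0471,  -0.    ]), 'tool_pos': array([ 0.1977, -0.5929,  0.4042]), 'orientation': array([-179.9449,   -0.0062,   18.4377]), 'contact_force': array([-0.2177, -0.0689,  0.6513]), 'torque': array([-0.0056, -0.034 , -0.012 ]), 'gripper_force': 0.0, 'gripper_width': 0.09483197624566019}
```

View pics/scene0.png

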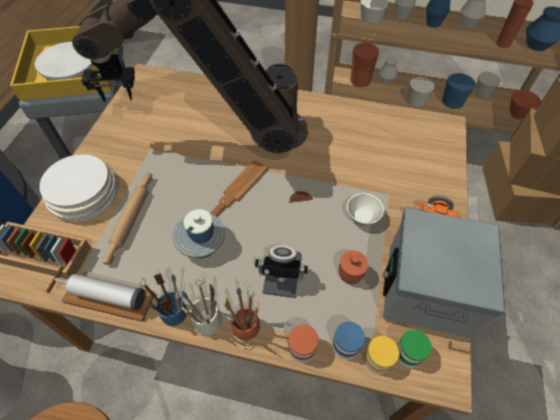

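View pics/top0.png

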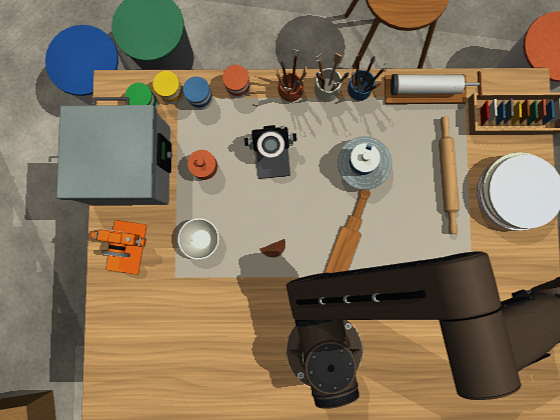

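The scene shows the lidded jar on the wheel at scene (200,228) / top (366,157), and the black camera at scene (283,265) / top (270,147). I'll make one zoomed mosaic of both.

```bash
python3 - <<'E'
import cv2,numpy as np
t=np.load("top0.npz")["color"][...,::-1];s=np.load("scene0.npz")["color"][...,::-1]
def z(im,u,v,w=66,h=50): return cv2.resize(im[v-h//2:v+h//2,u-w//2:u+w//2],(396,300),interpolation=cv2.INTER_CUBIC)
m=np.vstack([np.hstack([z(t,366,158),z(t,270,152,)]),np.hstack([z(s,199,226),z(s,283,267)])])
cv2.imwrite("pics/mos.png",m)
E
```

```text
(no output)
```

View pics/mos.png

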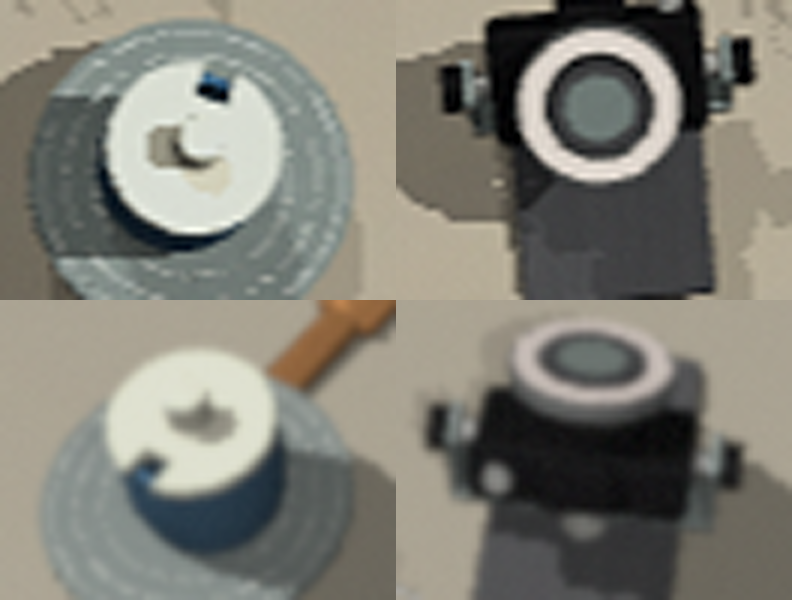

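The mosaic shows the notch near top pixel (368.5,147), with the knob at about (366,157). The ring light centre is near top (270.7,144.5) and scene (282.3,251.7). Next I'll fit these properly.

```bash
cat >h.py <<'E'
import cv2,numpy as np
from scipy.optimize import least_squares
np.set_printoptions(precision=4,suppress=True)
def load(n): d=np.load(n); return d["color"].astype(int),d["intrinsics"],d["world_from_camera"]
def ray(px,K,T):
    p=np.c_[np.atleast_2d(px).astype(float),np.ones(len(np.atleast_2d(px)))]@np.linalg.inv(K).T
    return T[:3,3],p@T[:3,:3].T
def onplane(px,K,T,c,n):
    o,d=ray(px,K,T); return o+d*(((c-o)@n)/(d@n))[:,None]
def outer(im,u,v,r,f):
    m=f(im).astype(np.uint8); k=np.zeros_like(m);cv2.circle(k,(u,v),r,1,-1);m*=k
    cs=cv2.findContours(m,cv2.RETR_EXTERNAL,cv2.CHAIN_APPROX_NONE)[0]
    return max(cs,key=cv2.contourArea)[:,0,:],m
def nrm(e,yaw):  # camera look direction (out of lens) elevation e, heading yaw, deg
    e,y=np.radians([e,yaw]);return np.array([np.cos(e)*np.cos(y),np.cos(e)*np.sin(y),np.sin(e)])
E
python3 - <<'E'
from h import *
t=load("top0.npz");s=load("scene0.npz")
br=lambda im:im.min(2)>165
# lid
for nm,(im,K,T),(u,v) in(("top",t,(366,157)),("scene",s,(198,222))):
    c,m=outer(im,u,v,22,br);h=cv2.convexHull(c)[:,0,:]
    P=onplane(h,K,T,np.array([0,0,.153]),np.array([0,0,1.]))
    f=least_squares(lambda x:np.hypot(*(P[:,:2]-x[:2]).T)-x[2],[*P[:,:2].mean(0),.046],loss="soft_l1",f_scale=.001).x
    # dark pixels inside the disc (notch) on plane z=.153
    yy,xx=np.mgrid[v-25:v+25,u-25:u+25];px=np.c_[xx.ravel(),yy.ravel()]
    Q=onplane(px,K,T,np.array([0,0,.153]),np.array([0,0,1.]))[:,:2]-f[:2]
    col=im[px[:,1],px[:,0]];r=np.hypot(*Q.T);k=(r<.041)&(r>.024)&(col.max(1)<125)&(col[:,2]>=col[:,0])
    print(nm,"lid",f,"notch n",k.sum(),Q[k].mean(0),np.degrees(np.arctan2(*Q[k].mean(0)[::-1])))
# ring
C=[]
for nm,(im,K,T),(u,v) in(("top",t,(270,144)),("scene",s,(282,252))):
    c,m=outer(im,u,v,17,lambda im:im.min(2)>170)
    h=cv2.convexHull(c);C.append((h[:,0,:],K,T));print(nm,cv2.fitEllipse(h),len(h))
def res(x):
    n=nrm(x[3],x[4]);return np.hstack([np.linalg.norm(onplane(h,K,T,x[:3],n)-x[:3],axis=1)-x[5] for h,K,T in C])
for fix in(None,):
    f=least_squares(res,[.58,.15,.147,57,180,.043],x_scale=[.01,.01,.01,5,5,.01],loss="soft_l1",f_scale=.001);print("ring",f.x,np.sqrt(np.mean(f.fun**2)))
# plate front
im,K,T=t
m=((im.max(2)<95)).astype(np.uint8);yy,xx=np.mgrid[0:420,0:560]
for v in range(160,184,2): 
    x=np.where(m[v,245:300])[0]+245;print(v,x.min() if len(x) else 0,x.max() if len(x) else 0,end="; ")
for px in([259,178],[289,176]):print(onplane([px],K,T,np.array([0,0,.012]),np.array([0,0,1.])))
E
```

```text
top lid [ 0.6193 -0.1278  0.0458] notch n 13 [ 0.0288 -0.0104] -19.783692686972383
scene lid [ 0.6179 -0.1277  0.0462] notch n 8 [ 0.0354 -0.0097] -15.35818059554342
top ((270.3991394042969, 144.19876098632812), (24.79711151123047, 25.76908302307129), 90.53622436523438) 19
scene ((287.60040283203125, 251.9491729736328), (10.219005584716797, 13.409181594848633), 94.1852798461914) 6
ring [  0.7486  -0.1327   1.251  222.5145 -55.5633   0.7031] 7.021666937153402e-17
160 255 288; 162 255 288; 164 256 288; 166 256 289; 168 257 289; 170 257 289; 172 257 289; 174 258 289; 176 258 285; 178 258 262; 180 0 0; 182 0 0; [[0.5755 0.214  0.012 ]]
[[0.5819 0.1117 0.012 ]]
```

```bash
python3 - <<'E'
from h import *
t=load("top0.npz");s=load("scene0.npz")
print(s[0][240:264,266:302:2].min(2))
C=[]
for nm,(im,K,T),(u,v),th in(("top",t,(270,144),165),("scene",s,(282,252),135)):
    m=(im.min(2)>th).astype(np.uint8);k=np.zeros_like(m);cv2.ellipse(k,(u,v),(16,16 if nm=="top" else 12),0,0,360,1,-1)
    m=cv2.morphologyEx(m*k,cv2.MORPH_CLOSE,np.ones((2,2)))
    c=max(cv2.findContours(m,0,1)[0],key=cv2.contourArea);h=cv2.convexHull(c);C.append((h[:,0,:],K,T));print(nm,cv2.fitEllipse(h),len(h))
def res(x):
    n=nrm(x[3],x[4]);return np.hstack([np.linalg.norm(onplane(h,K,T,x[:3],n)-x[:3],axis=1)-x[5] for h,K,T in C])
f=least_squares(res,[.63,.15,.147,57,180,.043],x_scale=[.01,.01,.01,5,5,.01],loss="soft_l1",f_scale=.001);print("ring",f.x,np.sqrt(np.mean(f.fun**2)))
# triangulate centres
A=[];
for h,K,T in C:
    o,d=ray(cv2.fitEllipse(h)[0],K,T);d=d[0]/np.linalg.norm(d[0]);M=np.eye(3)-np.outer(d,d);A.append((M,M@o))
print("tri",np.linalg.solve(A[0][0]+A[1][0],A[0][1]+A[1][1]))
im,K,T=t
px=[[254.6,160],[257.6,177],[288.6,160],[289.6,174]]
P=onplane(px,K,T,np.array([0,0,.012]),np.array([0,0,1.]));print(P)
for a,b in((0,1),(2,3)):d=P[b]-P[a];print(np.degrees(np.arctan2(d[1],d[0])))
E
```

```text
[[147 146 146 148 146 148 147 146 145 146 146 147 147 146 145 147 146 148]
 [147 146 146 146 146 147 145 145 146 146 146 146 147 146 146 146 145 147]
 [146 145 146 145 146 146 146 145 146 146 146 146 146 146 147 146 147 145]
 [146 146 147 147 144 144 143 146 146 145 146 146 146 146 146 145 146 147]
 [145 144 142 142 136 142 140 146 149 149 148 146 146 147 145 145 147 147]
 [145 140 133 134 138 151 156 159 162 161 156 150 146 147 145 146 146 147]
 [141 133 129 137 160 173 166 163 163 167 173 162 154 146 146 147 146 146]
 [133 129 136 153 176 163 134 120 118 133 162 170 169 153 146 147 147 146]
 [129 127 153 175 168 117  92  88  89  98 109 150 173 167 145 146 146 146]
 [129 127 164 179 135  82  88 100 100 101  85 101 149 178 158 146 146 146]
 [128 126 170 174 102  73 102 106 105 105 101  81 110 175 169 139 141 146]
 [129 126 172 172  90  76 105 107 107 107 106  85  82 168 174 122 125 139]
 [130 120 168 174  92  71  98 106 107 107 106  84  73 165 178 116  97 118]
 [129 115 156 179 122  69  82  99 101 104  98  72  72 166 181 116  86  98]
 [128 114 134 179 163  95  72  77  86  85  77  63 
[... 465 characters left out ...]
  45  76]
 [ 21  22  18  21  37  57  77  85  85  81  75  67  47  29  14   9  19  78]
 [ 18  20  18  23  18  28  43  50  54  59  53  39  24  14   9   9  11  72]
 [ 20  23  20  17  18  19  20  26  25  28  26  14  14  13  10  13   7  61]]
top ((271.3937072753906, 145.1705780029297), (24.71127700805664, 26.111188888549805), 93.29553985595703) 18
scene ((283.8191833496094, 250.23471069335938), (18.955055236816406, 29.284706115722656), 92.82069396972656) 17
ring [  0.6583   0.1689   0.1491  77.3741 194.4053   0.0402] 0.004022206741124121
tri [0.6586 0.1708 0.1479]
[[0.6378 0.2291 0.012 ]
 [0.579  0.2188 0.012 ]
 [0.6373 0.1128 0.012 ]
 [0.5888 0.1096 0.012 ]]
-170.0255325100586
-176.23909444552925
```

```bash
python3 - <<'E'
from h import *
t=load("top0.npz");s=load("scene0.npz")
C=[];S=6;vis=[]
for nm,(im,K,T),(u,v),th in(("top",t,(270,144),172),("scene",s,(282,252),153)):
    g=cv2.resize(im.astype(np.uint8),None,fx=S,fy=S,interpolation=cv2.INTER_LINEAR)
    m=(g.min(2)>th).astype(np.uint8);k=np.zeros_like(m);cv2.circle(k,(u*S,v*S),17*S,1,-1);m*=k
    for mode in (0,1):
        cs,hi=cv2.findContours(m,cv2.RETR_CCOMP,cv2.CHAIN_APPROX_NONE)
        c=max([c for c,h in zip(cs,hi[0]) if (h[3]>=0)==bool(mode)],key=cv2.contourArea)
        p=(cv2.convexHull(c)[:,0,:]+.5)/S-.5
        C.append((p,K,T,mode)); print(nm,mode,cv2.fitEllipse(p.astype(np.float32)))
def res(x,yaw=None):
    n=nrm(x[3],x[4] if yaw is None else yaw);return np.hstack([(np.linalg.norm(onplane(h,K,T,x[:3],n)-x[:3],axis=1)-x[5+md])/np.sqrt(len(h)) for h,K,T,md in C])
for sub in((0,2),(1,3),(0,1,2,3)):
  D=C;C=[D[i] for i in sub]
  for yaw in(None,185):
    f=least_squares(res,[.66,.17,.147,57,185,.043,.03],x_scale=[.01,.01,.01,5,5,.01,.01],args=(yaw,));print("ring",sub,f.x,np.linalg.norm(f.fun))
  C=D
Z=np.array([0,0,1.])
def tri(a,b):
    A=0;B=0
    for px,(im,K,T) in((a,t),(b,s)):
        o,d=ray(px,K,T);d=d[0]/np.linalg.norm(d[0]);M=np.eye(3)-np.outer(d,d);A=A+M;B=B+M@o
    return np.linalg.solve(A,B)
L=tri((237+56/6,127+88/6),(250+339/6,242+165/6));R=tri((237+346/6,127+62/6),(250+42/6,242+125/6))
print(L,R,"yaw",np.degrees(np.arctan2(*( (L-R)[:2]*[1,-1]))) )
E
```

```text
top 0 ((270.4122619628906, 144.20932006835938), (24.752824783325195, 25.791318893432617), 88.99786376953125)
top 1 ((270.4361877441406, 144.33407592773438), (19.160417556762695, 19.956932067871094), 91.49117279052734)
scene 0 ((282.3191833496094, 251.36959838867188), (14.099479675292969, 26.041778564453125), 92.96905517578125)
scene 1 ((282.2731018066406, 251.59446716308594), (11.029796600341797, 19.755088806152344), 95.70735168457031)
ring (0, 2) [  0.6621   0.1704   0.1475  61.6373 188.6332   0.0407   0.03  ] 0.0006765315672173138
ring (0, 2) [  0.6621   0.1705   0.1476  61.8154 172.4785   0.0407   0.03  ] 0.0009718762375874767
ring (1, 3) [  0.6622   0.1704   0.1458  61.966  183.8875   0.043    0.0313] 0.000614368293823427
ring (1, 3) [  0.6622   0.1704   0.1458  62.0217 184.6373   0.043    0.0313] 0.0006334843283136225
ring (0, 1, 2, 3) [  0.6622   0.1704   0.1467  62.0226 187.2204   0.0407   0.0313] 0.0013325230172815995
ring (0, 1, 2, 3) [   0.6622    0.1704    0.1467   62.0634 2183.0783    0.0406    0.0313] 0.0014298055131084495
[0.6821 0.2529 0.0971] [0.6958 0.0938 0.0971] yaw -175.07110982458389
```

Lid centre is about (0.6186, −0.1278), with the notch heading about −18°. Lens is about (0.662, 0.170, 0.147), elevation ~61.5°, heading ~185°. I'll move to hover over the knob.

```bash
python3 -m jog '[[5,6,2,0,0,0],[17,19,5,0,0,0],[37,41,10,0,0,0],[61,67,15,0,0,0],[86,95,20,0,0,0],[111,123,20,0,0,0],[136,150,20,0,0,0],[161,178,20,0,0,0],[186,205,20,0,0,0],[211,233,20,0,0,0],[236,261,20,0,0,0],[261,288,20,0,0,0],[286,316,20,0,0,0],[311,344,20,0,0,0],[336,371,20,0,0,0],[361,399,15,0,0,0],[385,425,10,0,0,0],[405,447,5,0,0,0],[417,460,2,0,0,0],[421,465,0,0,0,0]]' 95 5; python3 -m jog '[[0,0,0,0,0,0],[0,0,0,0,0,0],[0,0,0,0,0,0]]'
python3 - <<'E'
from workcell import *
import cv2,numpy as np
o=[]
for n,u,v in(("scene",199,226),("top",366,158)):
    c=read_camera(n);np.savez(f"{n}1.npz",**c);o.append(cv2.resize(c["color"][v-60:v+40,u-65:u+65,::-1],(390,300),interpolation=cv2.INTER_CUBIC))
cv2.imwrite("pics/hover.png",np.hstack(o));print(state()["joint_positions"])
E
```

```text
time_s: 1.77
tool_pos: [0.6197, -0.1244, 0.4044]
orientation: [-180.0, 0.0, 18.6]
contact_force: [0.4, 0.1, 0.4]
gripper_width: 0.0948
gripper_force: 0.0
time_s: 2.02
tool_pos: [0.6179, -0.1285, 0.4052]
orientation: [180.0, -0.0, 18.4]
contact_force: [-0.2, -0.8, -0.1]
gripper_width: 0.0951
gripper_force: 0.0
[-1.77649543e+01  2.86161205e+01  8.83487782e+01 -1.36467431e-02
  6.30026686e+01  5.38825454e+01]
```

View pics/hover.png

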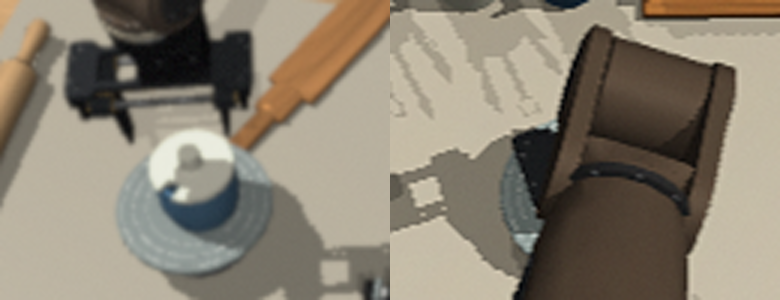

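The hover picture shows the fingers straddling the lid in the scene view, with the left fingertip at about scene (177,212). The top view is hidden by the arm. I'll check that fingertip against its projection.

```bash
python3 - <<'E'
from h import *
im,K,T=load("scene1.npz");W=np.linalg.inv(T)
a=np.radians(18.4-90);d=np.array([np.cos(a),np.sin(a),0])
for k in(-.0535,0,.0535):
    for z in(.215,.275):
        p=W@np.r_[np.array([.618,-.1285,z])+k*d,1];q=K@p[:3];print(k,z,q[:2]/q[2], "crop",(q[:2]/q[2]-[134,166])*3)
E
```

```text
-0.0535 0.215 [210.7464 208.3342] crop [230.2393 127.0027]
-0.0535 0.275 [208.1429 197.2055] crop [222.4286  93.6164]
0 0.215 [193.7533 209.5032] crop [179.2599 130.5096]
0 0.275 [190.4946 198.3907] crop [169.4838  97.172 ]
0.0535 0.215 [176.6764 210.678 ] crop [128.0292 134.0339]
0.0535 0.275 [172.7561 199.5819] crop [116.2683 100.7458]
```

Consistent. Descend and close gently, then firmly.

```bash
python3 -m jog '[[1,1,-5,0,0,0],[1,1,-15,0,0,0],[1,1,-25,0,0,0],[1,1,-35,0,0,0],[1,1,-44,0,0,0],[1,1,-51,0,0,0],[1,1,-56,0,0,0],[1,1,-58,0,0,0],[1,1,-58,0,0,0],[1,1,-58,0,0,0]]' && python3 -m jog '[[0,0,0,0,0,0],[0,0,0,0,0,0],[0,0,0,0,0,0],[0,0,0,0,0,0],[0,0,0,0,0,0],[0,0,0,0,0,0],[0,0,0,0,0,0],[0,0,0,0,0,0],[0,0,0,0,0,0],[0,0,0,0,0,0],[0,0,0,0,0,0],[0,0,0,0,0,0]]' 10 5
```

```text
time_s: 2.95
tool_pos: [0.6198, -0.1269, 0.347]
orientation: [180.0, -0.0, 18.4]
contact_force: [0.1, 0.5, 0.6]
gripper_width: 0.095
gripper_force: 0.0
time_s: 3.95
tool_pos: [0.6197, -0.1269, 0.3467]
orientation: [-180.0, 0.0, 18.4]
contact_force: [-0.5, 0.6, -0.2]
gripper_width: 0.0238
gripper_force: 5.0
```

Knob gripped (23.8 mm). Firm up and lift straight.

```bash
python3 -m jog '[[0,0,0,0,0,0],[0,0,0,0,0,0],[0,0,0,0,0,0],[0,0,0,0,0,0]]' 10 35 && python3 -m jog '[[0,0,1,0,0,0],[0,0,3,0,0,0],[0,0,6,0,0,0],[0,0,10,0,0,0],[0,0,15,0,0,0],[0,0,22,0,0,0],[0,0,32,0,0,0],[0,0,45,0,0,0],[0,0,60,0,0,0],[0,0,77,0,0,0],[0,0,95,0,0,0],[0,0,113,0,0,0],[0,0,130,0,0,0],[0,0,142,0,0,0],[0,0,148,0,0,0],[0,0,150,0,0,0],[0,0,150,0,0,0],[0,0,150,0,0,0]]'
python3 - <<'E'
from workcell import *
import cv2,numpy as np
c=read_camera("scene");np.savez("scene2.npz",**c);cv2.imwrite("pics/lift.png",cv2.resize(c["color"][130:270,120:260,::-1],(560,560),interpolation=cv2.INTER_CUBIC))
E
```

```text
time_s: 4.28
tool_pos: [0.6197, -0.1269, 0.3468]
orientation: [180.0, 0.0, 18.4]
contact_force: [-0.7, 0.5, 0.4]
gripper_width: 0.0234
gripper_force: 35.0
time_s: 5.78
tool_pos: [0.6196, -0.1269, 0.4961]
orientation: [-180.0, 0.0, 18.4]
contact_force: [0.3, 0.2, -0.9]
gripper_width: 0.0233
gripper_force: 35.0
```

View pics/lift.png

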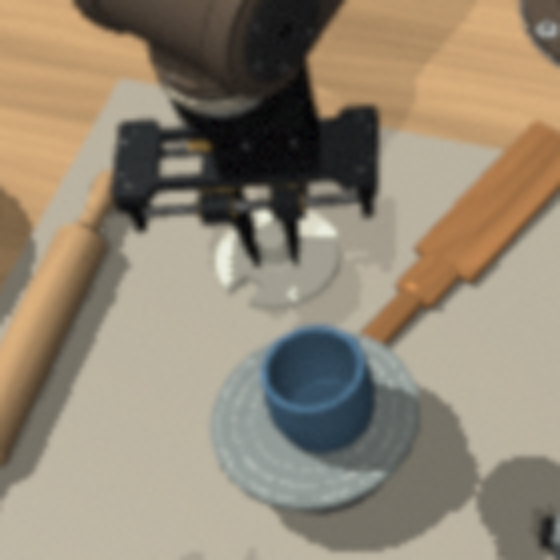

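Lid is lifted level and the jar still stands on the wheel. The notch is at crop (240,288), i.e. scene px (180,202). I'll check its heading and work out the move.

```bash
python3 - <<'E'
from h import *
im,K,T=load("scene2.npz")
cv2.imwrite("pics/lid2.png",cv2.resize(im[178:212,168:212,::-1].astype(np.uint8),(792,612)[:2] if 0 else (770,595),interpolation=cv2.INTER_CUBIC))
for px in([180,201.5],[179.5,202]):
    p=onplane([px],K,T,np.array([0,0,.3025]),np.array([0,0,1.]))[0];d=p-[.6196,-.1269,.3025];print(d,np.hypot(*d[:2]),np.degrees(np.arctan2(d[1],d[0])))
n=nrm(61.5,185);lens=np.array([.6622,.1704,.147])
o=lens+.14*n; tcp=o+n*(.3468-.146);print(o,tcp,(tcp-[.6196,-.1269,.4961])*1000)
from scipy.spatial.transform import Rotation as R
for notch in(-15,-18,-20):
  r=R.from_rotvec(np.radians(28.5)*np.array([np.cos(np.radians(275)),np.sin(np.radians(275)),0]))*R.from_rotvec([0,0,np.radians(5-notch)])
  print(notch,r.as_rotvec(degrees=True),r.apply([0,0,1]),n)
E
```

```text
[ 0.0341 -0.016   0.    ] 0.03766122897651515 -25.208508803297075
[ 0.0361 -0.0168  0.    ] 0.03984346215116883 -24.948353712319275
[0.5957 0.1646 0.27  ] [0.5002 0.1562 0.4465] [-119.3969  283.1271  -49.5991]
-15 [ -2.4964 -28.5338  19.5843] [-0.4753 -0.0416  0.8788] [-0.4753 -0.0416  0.8788]
-18 [ -3.2477 -28.5046  22.5213] [-0.4753 -0.0416  0.8788] [-0.4753 -0.0416  0.8788]
-20 [ -3.7492 -28.4778  24.4791] [-0.4753 -0.0416  0.8788] [-0.4753 -0.0416  0.8788]
```

View pics/lid2.png

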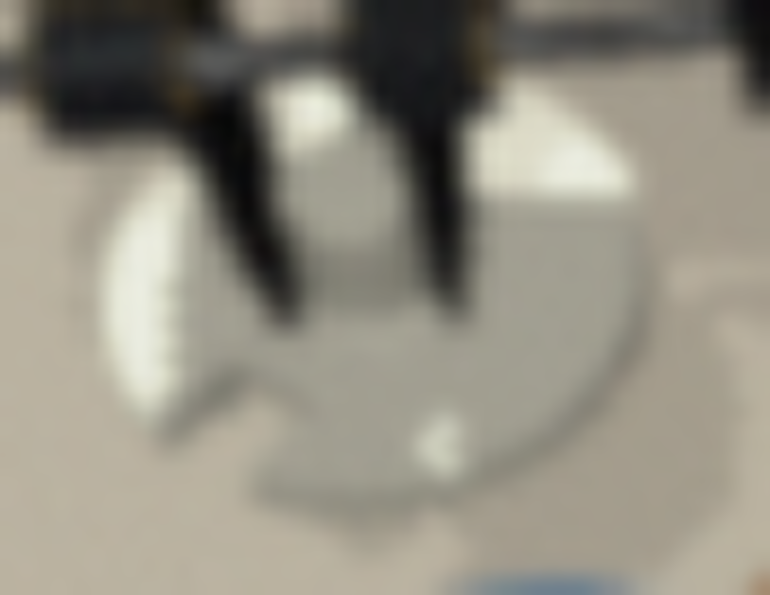

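The zoom shows the notch with mouth corners at about (155,430) and (255,485), inner end at about (268,388), disc from x=100 to x=648. I'll refine the heading from these.

```bash
python3 - <<'E'
from h import *
_,K,T=load("scene2.npz");Z=np.array([0,0,1.]);c=np.array([.6196,-.1269])
f=lambda q,z=.3025:onplane([[168+(q[0]+.5)/17.5-.5,178+(q[1]+.5)/17.5-.5]],K,T,np.array([0,0,z]),Z)[0][:2]-c
for q in([155,432],[255,485],[205,458],[268,388],[100,300],[648,290]):
    d=f(q);print(q,d,np.hypot(*d),np.degrees(np.arctan2(d[1],d[0])))
# axis of notch: inner->mouth
d=f([205,458])-f([268,388]);print("axis",np.degrees(np.arctan2(d[1],d[0])))
E
```

```text
[155, 432] [ 0.039  -0.0254] 0.04656402462299661 -33.09811786577362
[255, 485] [ 0.0453 -0.0051] 0.04561378367350768 -6.435032778459472
[205, 458] [ 0.0421 -0.0153] 0.044767758750249166 -19.960993818056302
[268, 388] [ 0.0259 -0.0103] 0.027899065058824984 -21.616140209984405
[100, 300] [ 0.0152 -0.0448] 0.047323169862778236 -71.22389456346595
[648, 290] [-0.0088  0.0452] 0.046078472570844006 100.94660016393719
axis -17.22789680375082
```

```bash
python3 -m jog '[[-1,3,0,0,-0.3,0.2],[-5,11,-2,-0.1,-1.1,1],[-10,23,-4,-0.3,-2.3,1.9],[-15,37,-6,-0.5,-3.7,3.1],[-23,54,-9,-0.7,-5.4,4.6],[-30,71,-12,-0.9,-7.1,6],[-38,91,-16,-1.2,-9.1,7.7],[-46,110,-19,-1.4,-11.1,9.4],[-55,130,-23,-1.7,-13.1,11],[-64,153,-27,-1.9,-15.4,13],[-73,173,-30,-2.2,-17.4,14.6],[-81,192,-34,-2.4,-19.4,16.3],[-89,212,-37,-2.7,-21.4,18],[-96,229,-40,-2.9,-23.1,19.4],[-103,246,-43,-3.1,-24.8,20.9],[-109,260,-46,-3.3,-26.2,22.1],[-114,272,-48,-3.5,-27.4,23],[-117,277,-49,-3.5,-27.9,23.5],[-119,282,-50,-3.6,-28.4,23.9],[-119,283,-50,-3.6,-28.5,24]]' ; python3 -m jog '[[0,0,0,0,0,0],[0,0,0,0,0,0],[0,0,0,0,0,0],[0,0,0,0,0,0]]'
python3 - <<'E'
from workcell import *
from h import *
from scipy.spatial.transform import Rotation as R
o=[]
for n,u,v in(("scene",270,235),("top",285,165)):
    c=read_camera(n);np.savez(f"{n}3.npz",**c);o.append(cv2.resize(c["color"][v-50:v+50,u-65:u+65,::-1],(390,300),interpolation=cv2.INTER_CUBIC))
cv2.imwrite("pics/show.png",np.hstack(o));s=state()
q=R.from_euler("xyz",s["orientation"],degrees=True);print(s["tool_pos"],q.as_matrix()[:,2],nrm(61.5,185))
lo=s["tool_pos"]+q.as_matrix()[:,2]*.2008;print("lid",lo,"lens frame", (lo-[.6622,.1704,.147])@nrm(61.5,185))
E
```

```text
time_s: 7.5
tool_pos: [0.5002, 0.1566, 0.4466]
orientation: [161.5, -22.1, 46.7]
contact_force: [0.6, -0.3, -1.1]
gripper_width: 0.0228
gripper_force: 35.0
time_s: 7.83
tool_pos: [0.5009, 0.1557, 0.4468]
orientation: [161.5, -22.1, 46.5]
contact_force: [-0.0, -0.6, -1.7]
gripper_width: 0.0231
gripper_force: 35.0
[0.5008 0.1558 0.4468] [ 0.4755  0.0417 -0.8787] [-0.4753 -0.0416  0.8788]
lid [0.5963 0.1642 0.2703] lens frame 0.13995013784607313
```

View pics/show.png

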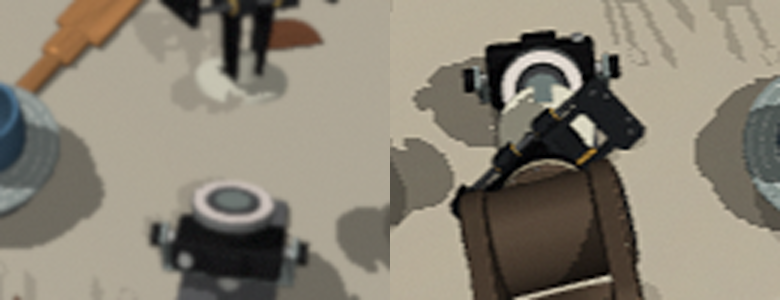

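The picture shows the lid held above and before the camera, with its notch facing away from the robot at about scene crop (238,97). I'll zoom with predicted marks to check for slip.

```bash
python3 - <<'E'
from h import *
o=np.array([.5963,.1642,.2703]);n=nrm(61.5,185);x=nrm(61.5-90,185)*-1;x=x if x[2]>0 else -x;y=np.cross(n,x);print(x)
S=14;out=[]
for nm,u0,v0 in(("scene3.npz",260,200),("top3.npz",263,128)):
    im,K,T=load(nm);W=np.linalg.inv(T);cr=im[v0:v0+32,u0:u0+28] if 0 else im[v0:v0+30,u0:u0+28*1]
    g=cv2.resize(np.ascontiguousarray(im[v0:v0+30,u0:u0+40,::-1]).astype(np.uint8),None,fx=10,fy=10,interpolation=cv2.INTER_CUBIC)
    def pr(p):
        q=K@(W@np.r_[p,1])[:3];q=q[:2]/q[2];return tuple(int(i) for i in ((q-[u0,v0])*10+4.5))
    for a in range(0,360,20):
        w=np.radians(a);cv2.circle(g,pr(o+.007*n+.046*(np.cos(w)*x+np.sin(w)*y)),2,(0,0,255),-1)
    for p in(.027*x,.046*x+.009*y,.046*x-.009*y):cv2.circle(g,pr(o+.007*n+p),3,(255,0,0),-1)
    out.append(g)
cv2.imwrite("pics/chk.png",np.hstack(out))
E
```

```text
[0.8755 0.0766 0.4772]
```

View pics/chk.png

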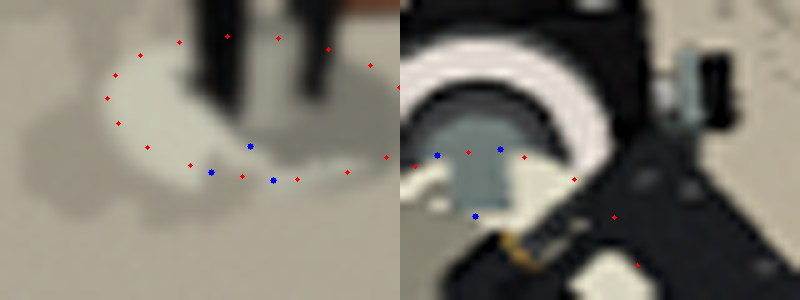

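```bash
python3 - <<'E'
from h import *
im,K,T=load("top3.npz")
for v in range(140,154):print(v,im[v,262:280].min(2) if 0 else im[v,262:280].min(1))
o=np.array([.5963,.1642,.2703]);n=nrm(61.5,185);x=np.array([.8755,.0766,.4772]);y=np.cross(n,x)
W=np.linalg.inv(T)
for r in(.027,.030,.035,.040,.046):
    q=K@(W@np.r_[o+.007*n+r*x,1])[:3];print(r,q[:2]/q[2])
E
```

```text
140 [166  62  38  60  68  78  99 114 112 112 112 105  80  59  61  35 101 186]
141 [126  25  55  67  95 113 112 111 109 111 112 113 106  80  61  51  35 151]
142 [ 60  35  61  83 104 109 110 110 110 110 108 108 106  93  70  55  29  99]
143 [ 48  50  63  89 114 117 110 108 108 109 109 128 149 153 137 100  49  53]
144 [ 30  42  66 123 169 158 121 108 110 110 107 136 177 194 193 189 154 105]
145 [ 30 109 177 198 200 171 125 107 108 107 103 137 176 191 192 191 192 187]
146 [131 185 198 161 114 114 114 108 109 109 107 118 166 192 190 191 193 197]
147 [197 198 163 110 110 113 114 105 108 108 106 120 166 192 191 194 199 154]
148 [161 110 112 111 165 160 105 106 106 106 103  98 157 193 193 173 113  57]
149 [162 112 114 113 117 111 103 120 140 149 156 162 179 198 178 111  38  38]
150 [113 113 115 116 114 114 115 114 114 169 182 177 202 181 112  39  41  34]
151 [113 115 115 116 116 116 118 118 119  89  27  55 102  83  37  39  28  43]
152 [115 114 115 114 114 115 119 107  61   5   2  45  57  59  56  55  88  72]
153 [113 115 115 116 116 119 109  61   6  15  22  20  51  59  50  84  75  21]
0.027 [270.069  149.1869]
0.03 [269.9698 148.1854]
0.035 [269.8042 146.5128]
0.04 [269.6381 144.8358]
0.046 [269.4382 142.8175]
```

Both views put the lid about 2 mm towards −y, with no clear rotation error. I'll trim by 2 mm, settle, and hand in.

```bash
python3 -m jog '[[0,1,0,0,0,0],[0,2,0,0,0,0],[0,2,0,0,0,0],[0,2,0,0,0,0],[0,2,0,0,0,0],[0,2,0,0,0,0],[0,2,0,0,0,0],[0,2,0,0,0,0],[0,2,0,0,0,0],[0,2,0,0,0,0]]' && python3 -c "
from workcell import *
print(state()['dq']);print(sign_off())"
```

```text
time_s: 8.77
tool_pos: [0.5007, 0.1581, 0.4468]
orientation: [161.5, -22.1, 46.6]
contact_force: [0.2, -0.2, -1.9]
gripper_width: 0.0235
gripper_force: 35.0
[-0.01270164 -0.06528326  0.03175173 -0.08757973 -0.03650865  0.03339307]
the job is handed in; nothing more can be done
None
```

The job is handed in at about 8.8 s: the lid is held steady with its underside to the lens, about 140 mm away, centred and square by my estimate and notch uppermost to within a few degrees, and the jar was still on the wheel.

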